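# Transfer a board carrier over the rail end stops and dock it

### The arm

A 6-joint arm with a two-finger parallel gripper is mounted at the origin on a cart in front of the work surface, level with it; the furniture and walls round the work are solid. World frame = base frame: x ahead of the robot, y to its left, z up, the work surface at z = 0. Lengths are in m, angles in rad, forces in N, time in s.
With the tool pointing down it reaches from about 0.375 to 0.9 m from the base axis. Payload 3.1 kg.
Tool frame: the origin (TCP) lies at the very end of the fingers, on their centre line; the grasp point (between the pads) lies 19 mm behind it (manip.pinch_z is the distance from the TCP to the grasp point, in m); z points along the fingers, y is the line along which they close (so a half turn about z gives the same grasp; the last joint's range is limited). The gripper opens to 85 mm and grips with 20 to 120 N. Pads are 22 mm wide; open, the fingers measure 114 mm over their backs; the gripper's body (76 mm by 85 mm) begins 54 mm behind the grasp point. The pads swing forward as they close: fully open they stand 13 mm farther back than shut.
Start: joints at [-1.407, 0.527, 1.433, -0, 1.181, -0.178], TCP at [0.21, -0.589, 0.231] pointing down, gripper open.
Joint ranges: [-3.08, 3.08], [-0.75, 2.2], [0.22, 2.44], [-1.43, 4.57], [0, 2.65], [-2.85, 2.85]. Speed limits (rad/s): [2.79, 2.79, 3.14, 3.14, 3.14, 3.14].

### API

Orientations are given as a unit quaternion [x, y, z, w].
In Python, from station import manip gives the robot as it stands.
- The arm moves only by the tool servo_tool, never from a script. Its argument "commands" is one flat list of numbers, 7 for each row, row after row: the shift along the tool's x, y, z each as a share of 500 mm, from -1 to 1, then the turn, a rotation vector about the tool's x, y, z each as a share of 360 degrees, from -1 to 1, then the opening, from -1 (shut) to 1 (fully open). In form: [dx, dy, dz, rx, ry, rz, claw, dx, dy, dz, rx, ry, rz, claw, ...]. A call has 1 to 12 rows; each row shifts and turns the commanded pose from where the row before left it, along the tool's axes as they then stand; what a row does not reach is not made up. A row lasts 1/12 s, in which the tool goes at most 41.7 mm and 7.16 degrees, less where a joint would pass 70% of its speed; a pose out of reach is approached as far as the arm can. A call with a number of a shift or a turn outside -1 to 1 is refused whole. A call with a gripper value outside its range is refused whole. The fingers move at their own pace and stop on an object; "force" is the grip in N (left out, the last holds). Time passes only in rows, so rows that do not move let the fingers close. It gives the time, the measured TCP pose, the force, the opening and the grip force at its end, in the units of the state.
- manip.sense(): the state, without advancing time (a new reading comes with each control period).
- manip.snapshot(name): name is "side" or "top"; returns a dict with "img" (400x640x3 uint8, red, green, blue), "mtx" (3x3 intrinsics, pixels), "world_to_cam" (4x4, takes a point from world to camera coordinates). Camera axes: x right, y up, looking along -z (the intrinsics and any distortion apply to the point x, -y, -z); pixel columns grow to the right and rows downward; lengths in m; the calibration is good to about 2 mm. A picture is of the moment at which its call begins. There is no depth.
- manip.sign_off(): hands the job in; it is judged then, once.
Trained networks look in a picture, given as the dict that the camera call returned (one of the last four; its "shot" number tells which), for a name from the list of things; names that differ only in an ending like _2 or _b are one class to them, and where a whole thing is asked for, a point or a joint stands for the part that bears it (a point fixed in the world has none). Each returns a list of dicts, best first, with "conf" (0 to 1); they miss things now and then, are a little off and sometimes report something else, mostly with a low value. They report only what shows in the picture. A call takes as long as a camera call.
- manip.look_for(picture, query): "box" ([left, top, width, height] in pixels, round what is visible of it).
- manip.silhouettes(picture, query): "pixels" (400x640 bool, what is visible of it) and "box" ([left, top, width, height] in pixels, round what is visible of it).
The state is a dict: "t": time; "q": joint angles; "qd": joint speeds; "tau": joint torques, N m; "tcp_pos": TCP position; "tool_rot": TCP orientation; "force": force on the tool from outside, world axes, zero at the start; "ft_torque": the same for the moment, N m; "finger_gap": opening from 0.0 (shut) to 1.0 (fully open); "gripper_force": force on a finger pad.
Only numpy, scipy, OpenCV 4.12 (cv2) and the standard library are available. Lean on these libraries where they do the work, as an engineer would, in place of code of your own. Each camera call takes 0.05 s, during which the arm holds its last target. There are 200 camera calls.

### The job

Gently, without forcing it against the rails, move the hanging board carrier from the first rail to the next: slide it to the open end of its rail, lift it high enough over the end stops for its hanging cheeks to clear both rails, hang it on the second rail and slide it along so that its nose pin enters the dock. Press it there against the sprung buffer with about 8 newtons for a second - never above 14 - then let go and leave it hanging level on the second rail with its nose in the dock.

Things in the scene. Friction and masses are not known exactly. Their poses are not given: they have to be found in the camera images.
- carrier_grip (a point): Centre of the carrier's black grip block on top of its runner: 14 mm wide across the rail (x), 30 mm long along the rail (y), 50 mm high (z). The point lies 42 mm above the rail's running surface when the carrier hangs, 30 mm above the top of the runner, 25 mm below the block's top. The carrier's -y is the direction of travel, z is up. Mass about 0.23 kg, may vary by a third.
- carrier_runner (a point): Middle of the underside of the steel runner's roof, which rests on the rail; 42 mm below carrier_grip, same axes. The runner is a C channel 44 mm long (y), 34 mm wide, roof 12 mm thick, 28 mm wide inside, with two inward lips that leave a slot 15 mm wide; the lips' tops are 9 mm and undersides 13 mm below this point.
- carrier: The whole carrier; origin and axes are those of carrier_runner. Two cheeks, each with a small circuit board outside (64 mm over all across x, 75 mm along y), hang down 78 mm below the origin, one on each side of the rail; they must be lifted clear of both rails before the carrier can go far sideways or turn.
- carrier_nose (a point): Front end of the carrier's nose, a 10 mm round steel pin that points to the carrier's -y; 80 mm ahead of the runner's middle and 20 mm above its underside.
- rail_a: First rail, where the carrier starts, with its stand; fixed. Origin on the bench under the stand's post (20 x 24 mm). The rail runs from it toward -y, the direction of travel; x across, z up. Running surface 170 mm above the bench. Its flange is 22 mm wide, 5 mm thick, and the runner's lips catch under it with 4 mm of play upward, except on the narrow part described at rail_a_stop.
- rail_a_stop (a point): Foot of the first rail's end stop, on the running surface, at the face that the carrier meets; 158 mm from the post, axes as rail_a. The stop is 12 mm high, 9 mm wide, 6 mm thick; the rail ends with it. The last 58 mm of rail before this point are narrow (9 mm wide): only with the whole 44 mm runner on this part can the carrier be lifted off.
- rail_b: Second rail with its stand, ahead of the first after a gap of about 30 to 60 mm and a little out of line and turned; fixed. Origin on the bench under the stand's post, 179 mm beyond rail_b_stop in the direction of travel (-y). Axes, running height and flange as for the first rail.
- rail_b_stop (a point): Foot of the second rail's end stop (12 mm high, 9 mm wide, 6 mm thick, at the rail's end near the first rail), on the running surface, at the stop's face toward the dock. From this point the first 58 mm of rail toward -y are narrow (9 mm) and open for hanging the whole runner on; beyond, the flange is 22 mm wide and holds the lips captive.
- dock: Grey square sleeve, 34 mm outside, 26 mm inside, on the second rail's far end. Origin: centre of its open mouth, 20 mm above the running surface, 149 mm beyond rail_b_stop; the nose enters along -y. Inside, a damped buffer pushes back 2 N per mm over 12 mm of travel. Its face starts 14 to 41 mm behind the mouth: this varies, is not measured and must be felt with the tip of the nose.

How it is judged:
On the way, in this order (a step that is already met when the one before it is completed fails the run):
1. the carrier is lifted over the first rail's end stop (z of carrier in the frame of rail_a_stop above 0.01 m and y of carrier in the frame of rail_a_stop below 0.015 m).
2. the carrier hangs on the second rail (z of carrier in the frame of rail_b_stop between -0.003 and 0.0045 m and y of carrier in the frame of rail_b_stop below -0.018 m and x of carrier in the frame of rail_b_stop between -0.006 and 0.006 m), for 0.1 s.
3. its nose is in the dock and presses the buffer with more than 4 N for 0.4 s (contact force between carrier and dock above 4 N and y of carrier_nose in the frame of dock below -0.01 m), for 0.4 s.
At the end, for the whole second after the job is handed in: The carrier hangs at rest on the second rail, its runner down on the running surface (within 2.5 mm) and centred on the rail within 6 mm, tilted less than 0.12 rad, with its nose at least 8 mm inside the dock's mouth (y of carrier_nose in the frame of dock below -0.008 m and z of carrier in the frame of rail_b between 0.167 and 0.1725 m and x of carrier in the frame of rail_b between -0.006 and 0.006 m and angle between carrier's own z axis and vertical below 0.12 rad and linear speed of carrier below 0.02 m/s); the robot touches nothing.
It fails at once if the dock and its buffer are pressed with more than 14 N (contact force between carrier and dock above 14 N).
It fails at once if the carrier is forced against the first rail with more than 35 N (contact force between carrier and rail_a above 35 N).
It fails at once if the carrier is forced against the second rail with more than 35 N (contact force between carrier and rail_b above 35 N).
It fails at once if the carrier is dropped (height (world z) of carrier below 0.13 m).
It also fails if it takes over 72 s, if anything falls off the work surface, if the arm or the gripper's body presses on something with over 40 N, if the wrist force passes 120 N, or if a joint passes its speed limit or range.

## Working session

There is one attempt and no reset: what is moved stays moved. The work goes in short steps, Python scripts to look and compute and a tool call to move; the robot and the scene stay as the last step left them, time stands still between calls to the robot, and variables do not carry over. Pictures are saved under pics/ and viewed, at most 10 in all, crops included, and the job is handed in when it is done.

Besides the shell and the picture viewer there is one more tool, called after ">>>" as name(argument=value, ...) on one line, values as JSON. servo_tool: Moves the arm, as the interface text tells. Its arguments: {"type":"object","properties":{"commands":{"type":"array"},"force":{"type":"number"}},"required":["commands"]}

```bash
ls; mkdir -p pics
python3 - <<'E'
from station import manip
import cv2,numpy as np,pickle
s=manip.sense();print({k:np.round(v,3) for k,v in s.items()})
out={}
for n in("side","top"):
    p=manip.snapshot(n);out[n]=p
    cv2.imwrite(f"pics/{n}0.png",p["img"][:,:,::-1])
    print(n,p.keys(),np.round(p["mtx"],1).tolist(),np.round(p["world_to_cam"],3).tolist())
    for q in("carrier","carrier_grip","carrier_nose","carrier_runner","rail_a","rail_a_stop","rail_b_stop","dock"):
        print(q,[(np.round(d["box"]),round(d["conf"],2)) for d in manip.look_for(p,q)[:3]])
pickle.dump(out,open("o.pkl","wb"))
print(manip.pinch_z)
E
```

```text
pics
{'t': np.float64(0.0), 'q': array([-1.407,  0.528,  1.434, -0.   ,  1.181, -0.178]), 'qd': array([ 0.001,  0.   ,  0.001, -0.002, -0.   ,  0.   ]), 'tau': array([ 1.0000e-03, -4.4235e+01, -1.7803e+01, -0.0000e+00,  8.0000e-03,
        0.0000e+00]), 'tcp_pos': array([ 0.21 , -0.588,  0.23 ]), 'tool_rot': array([ 0.985,  0.171, -0.   , -0.001]), 'force': array([ 0.317, -0.022, -0.28 ]), 'ft_torque': array([ 0.037, -0.004,  0.006]), 'gripper_force': np.float64(0.0), 'finger_gap': np.float64(0.999)}
side dict_keys(['img', 'mtx', 'world_to_cam', 'shot']) [[398.0, 0.0, 318.6], [0.0, 398.0, 198.6], [0.0, 0.0, 1.0]] [[-0.941, -0.339, 0.004, 0.536], [0.212, -0.58, 0.787, -0.16], [-0.264, 0.741, 0.617, -0.891], [0.0, 0.0, 0.0, 1.0]]
carrier [(array([305., 196.,  33.,  73.]), 0.88)]
carrier_grip [(array([306., 193.,  34.,  74.]), 0.78), (array([276., 197.,  66., 133.]), 0.51)]
carrier_nose [(array([304., 195.,  34.,  74.]), 0.78)]
carrier_runner [(array([303., 195.,  34.,  74.]), 0.7)]
rail_a [(array([348., 128.,  52.,  84.]), 0.96), (array([278., 196.,  65., 132.]), 0.64)]
rail_a_stop [(array([279., 198.,  63., 130.]), 0.62)]
rail_b_stop [(array([355., 125.,  46.,  88.]), 0.67)]
dock [(array([371., 127.,  27.,  28.]), 0.72)]
top dict_keys(['img', 'mtx', 'world_to_cam', 'shot']) [[520.3, 0.0, 317.1], [0.0, 520.3, 196.5], [0.0, 0.0, 1.0]] [[0.021, -0.998, 0.057, 0.091], [0.993, 0.027, 0.119, -0.56], [-0.12, 0.055, 0.991, -1.231], [0.0, 0.0, 0.0, 1.0]]
carrier [(array([249., 204.,  52.,  28.]), 0.76)]
carrier_grip [(array([250., 207.,  51.,  27.]), 0.56)]
carrier_nose [(array([246., 204.,  54.,  27.]), 0.81)]
carrier_runner [(array([249., 205.,  51.,  26.]), 0.86)]
rail_a [(array([326., 224., 119.,  44.]), 0.9), (array([225., 197.,  82.,  42.]), 0.68)]
rail_a_stop []
rail_b_stop [(array([327., 224., 114.,  46.]), 0.92)]
dock [(array([398., 238.,  45.,  21.]), 0.93)]
0.0187
```

Run:
```python
import pickle,cv2,numpy as np
o=pickle.load(open("o.pkl","rb"))
a=cv2.resize(o["top"]["img"][180:290,210:460,::-1],(800,352),interpolation=cv2.INTER_CUBIC)
b=cv2.resize(o["side"]["img"][100:340,250:430,::-1],(450,600),interpolation=cv2.INTER_CUBIC)
cv2.imwrite("pics/a.png",a);cv2.imwrite("pics/b.png",b)
```

```text
(no output)
```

View pics/a.png

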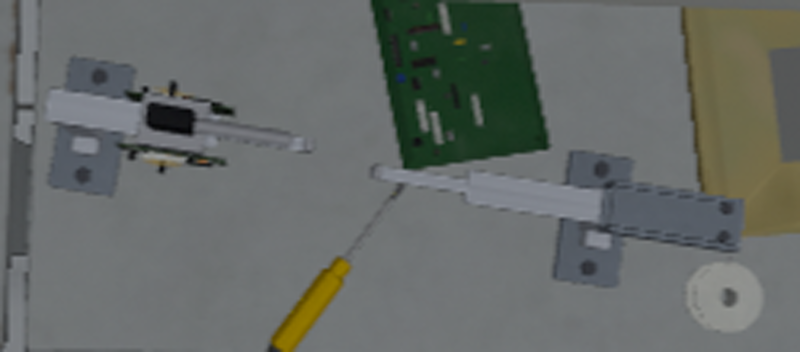

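View pics/b.png

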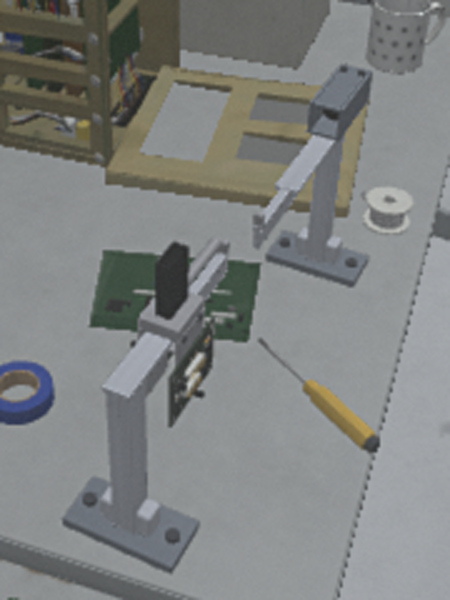

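The top view crop (3.2x from 210,180) shows the carrier with its grip block at about (170,118) on rail A. Rail A's free end is at about (310,145). Rail B's stop is at (376,171), its flange starts at (470,187), the dock mouth is at (605,206) and its far end at (740,224). The side view agrees. Next I turn these into positions.

```bash
cat > h.py <<'E'
import numpy as np,pickle,cv2
def ray(p,px,z):
    M=p["world_to_cam"];R=M[:3,:3];t=M[:3,3];c=-R.T@t
    K=p["mtx"];d=np.array([(px[0]-K[0,2])/K[0,0],-(px[1]-K[1,2])/K[1,1],-1.]);w=R.T@d
    return c+w*(z-c[2])/w[2]
def proj(p,X):
    X=np.atleast_2d(X);C=X@p["world_to_cam"][:3,:3].T+p["world_to_cam"][:3,3]
    K=p["mtx"];return np.c_[K[0,0]*C[:,0]/-C[:,2]+K[0,2],-K[1,1]*C[:,1]/-C[:,2]+K[1,2]]
E
python3 - <<'E'
from h import *
o=pickle.load(open("o.pkl","rb"))
T=lambda u,v,z:ray(o["top"],(210+u/3.2-.34,180+v/3.2-.34),z)
S=lambda u,v,z:ray(o["side"],(250+u/2.5-.3,100+v/2.5-.3),z)
for n,x in dict(blockT=T(171,118,.237),blockS=S(178,246,.237),railA_back=T(49,107,.17),railA_backS=S(121,388,.17),noseT=T(312,145,.19),
 Bstop=T(376,171,.182),BstopS=S(260,214,.182),Bwide=T(470,187,.17),Bmouth=T(606,204,.207),BmouthS=S(330,105,.207),Bfar=T(740,224,.207),BfarS=S(356,69,.207)).items():print(n,np.round(x,4))
E
```

```text
blockT [0.489  0.2233 0.237 ]
blockS [0.4866 0.2216 0.237 ]
railA_back [0.4997 0.3073 0.17  ]
railA_backS [0.4984 0.3053 0.17  ]
noseT [0.4774 0.1328 0.19  ]
Bstop [0.4617 0.0898 0.182 ]
BstopS [0.4598 0.0907 0.182 ]
Bwide [0.4531 0.0256 0.17  ]
Bmouth [ 0.4426 -0.0585  0.207 ]
BmouthS [ 0.4377 -0.0639  0.207 ]
Bfar [ 0.4315 -0.1468  0.207 ]
BfarS [ 0.4292 -0.142   0.207 ]
```

Run:
```python
from h import *
o=pickle.load(open("o.pkl","rb"));p=o["top"];g=cv2.GaussianBlur(p["img"],(3,1),0).astype(float).mean(2)
R=p["world_to_cam"];print("cam",np.round(-R[:3,:3].T@R[:3,3],3))
# bright-rail centre per column: half-max edges
def run(u0,u1,v0,slope,h):
    pts=[]
    for u in range(u0,u1):
        vc=v0+slope*(u-u0);vs=np.arange(vc-h,vc+h+.01,.1)
        pr=cv2.remap(g.astype(np.float32),np.full((1,len(vs)),u,np.float32),vs[None].astype(np.float32),cv2.INTER_LINEAR)[0]
        d=np.gradient(pr);m=len(vs)//2
        a=vs[np.argmax(d[:m])];b=vs[m+np.argmin(d[m:])];pts.append((u,a,b))
    pts=np.array(pts);W=np.array([(*ray(p,(u,a),.17)[:2],*ray(p,(u,b),.17)[:2]) for u,a,b in pts])
    y=(W[:,1]+W[:,3])/2;x=(W[:,0]+W[:,2])/2
    f=np.polyfit(y-y.mean(),x,1);r=x-np.polyval(f,y-y.mean());k=abs(r)<2*r.std()+1e-4
    f=np.polyfit(y[k]-y.mean(),x[k],1)
    print(u0,u1,"mid y %.4f x %.4f slope %.4f width %.4f rms %.4f"%(y.mean(),f[1],f[0],np.median(W[:,0]-W[:,2]),r.std()))
run(227,250,213.3,.14,8)
run(358,397,238.8,.15,8)
run(330,354,234,.17,4.5)
run(280,306,221,.16,4.5)
c=manip=None
```

```text
cam [0.406 0.173 1.281]
227 250 mid y 0.2798 x 0.4981 slope 0.1227 width 0.0213 rms 0.0010
358 397 mid y -0.0187 x 0.4479 slope 0.1287 width 0.0214 rms 0.0005
330 354 mid y 0.0580 x 0.4582 slope 0.1352 width 0.0085 rms 0.0009
280 306 mid y 0.1635 x 0.4839 slope 0.1627 width 0.0055 rms 0.0007
```

View pics/top0.png

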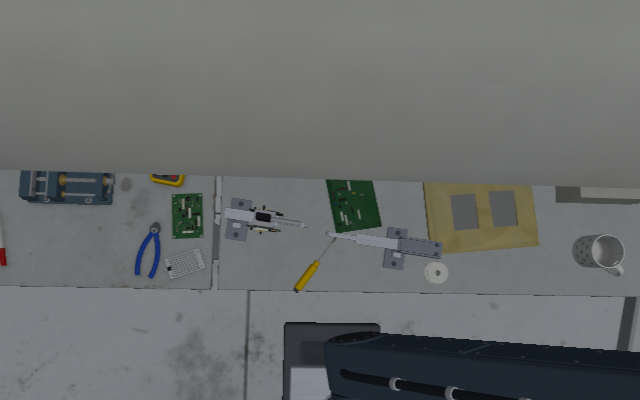

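>>> servo_tool(commands=[0,0,-0.025,0,0,-0.0194,1,0,0,-0.025,0,0,-0.0194,1,0,0,-0.025,0,0,-0.0194,1,0,0,-0.025,0,0,-0.0194,1,0,0,-0.025,0,0,-0.0194,1,0,0,-0.025,0,0,-0.0194,1,0,0,-0.025,0,0,-0.0194,1,0,0,-0.025,0,0,-0.0194,1,0,0,-0.025,0,0,-0.0194,1])

```text
t: 1.65
tcp_pos: [0.2101, -0.5885, 0.3444]
tool_rot: [0.75, 0.662, 0.0, -0.0]
force: [0.4, -1.1, 0.4]
finger_gap: 1.0
gripper_force: 0.0
```

The full top view shows nothing tall between the arm and the rails. Something overhead covers the rows above 175 (x > ~0.57), so I check the side view.

View pics/side0.png

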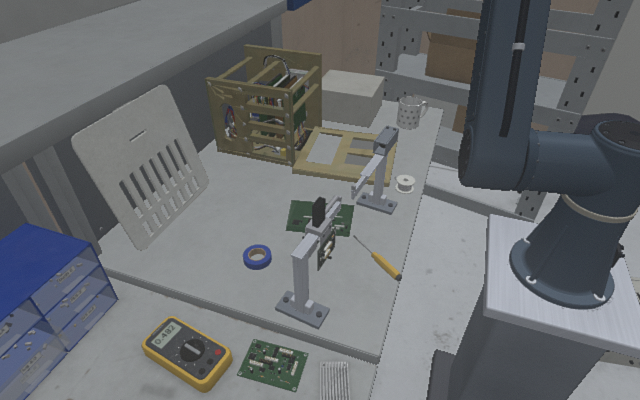

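>>> servo_tool(commands=[0.07,0.014,0,0,0,0,1,0.07,0.014,0,0,0,0,1,0.07,0.014,0,0,0,0,1,0.07,0.014,0,0,0,0,1,0.07,0.014,0,0,0,0,1,0.07,0.014,0,0,0,0,1,0.07,0.014,0,0,0,0,1,0.07,0.014,0,0,0,0,1,0.07,0.014,0,0,0,0,1,0.07,0.014,0,0,0,0,1,0.07,0.014,0,0,0,0,1])

```text
t: 2.57
tcp_pos: [0.3368, -0.2153, 0.3441]
tool_rot: [0.752, 0.659, 0.0, 0.0]
force: [0.2, -0.7, 0.4]
finger_gap: 0.997
gripper_force: 0.0
```

The side view shows the high shelf sits well behind the rails, and both rails and the carrier are free. I continue to above the grip block.

>>> servo_tool(commands=[0.075,0.0155,0,0,0,0,1,0.075,0.0155,0,0,0,0,1,0.075,0.0155,0,0,0,0,1,0.075,0.0155,0,0,0,0,1,0.075,0.0155,0,0,0,0,1,0.075,0.0155,0,0,0,0,1,0.075,0.0155,0,0,0,0,1,0.075,0.0155,0,0,0,0,1,0.075,0.0155,0,0,0,0,1,0.075,0.0155,0,0,0,0,1,0.06,0.0155,0,0,0,0,1,0.03,0.0155,0,0,0,0,1])

```text
t: 3.57
tcp_pos: [0.4841, 0.1909, 0.3439]
tool_rot: [0.751, 0.661, 0.001, -0.0]
force: [0.2, -0.6, -0.1]
finger_gap: 0.996
gripper_force: 0.0
```

>>> servo_tool(commands=[0,0,0,0,0,0,1,0,0,0,0,0,0,1])

```text
t: 3.73
tcp_pos: [0.4836, 0.1877, 0.3435]
tool_rot: [0.751, 0.66, -0.001, 0.0]
force: [1.2, -0.1, 0.2]
finger_gap: 1.004
gripper_force: 0.0
```

>>> servo_tool(commands=[0.035,0,0.03,0,0,0,1,0.035,0,0.03,0,0,0,1,0,0,0.03,0,0,0,1,0,0,0.03,0,0,0,1,0,0,0.03,0,0,0,1,0,0,0.03,0,0,0,0.5,0,0,0.03,0,0,0,0,0,0,0,0,0,0,-0.3,0,0,0,0,0,0,-0.3], force=20)

```text
t: 4.48
tcp_pos: [0.4876, 0.2207, 0.2386]
tool_rot: [0.752, 0.659, -0.001, -0.0]
force: [-0.6, 0.5, 0.3]
finger_gap: 0.455
gripper_force: 0.0
```

Run:
```python
from station import manip
from h import *
s=manip.sense();print({k:np.round(v,4) for k,v in s.items()})
t=manip.snapshot("top");p=manip.snapshot("side");pickle.dump((t,p),open("o2.pkl","wb"))
for q in("carrier","carrier_grip"):print(q,[(np.round(d["box"]),round(d["conf"],2)) for d in manip.look_for(p,q)[:2]])
print(proj(p,s["tcp_pos"]),proj(t,s["tcp_pos"]))
a=cv2.resize(p["img"][130:330,240:400,::-1],(480,600),interpolation=cv2.INTER_CUBIC)
cv2.imwrite("pics/c.png",a)
```

```text
{'t': np.float64(4.4833), 'q': array([ 2.1620e-01,  3.9870e-01,  1.6478e+00, -3.0000e-04,  1.0973e+00,
        3.4890e-01]), 'qd': array([ 0.008 , -0.0204, -0.0363,  0.0018, -0.0024,  0.0016]), 'tau': array([ 8.60000e-03, -3.59969e+01, -1.59232e+01, -2.70000e-03,
        2.14000e-02, -1.90000e-03]), 'tcp_pos': array([0.4876, 0.2207, 0.2386]), 'tool_rot': array([ 7.524e-01,  6.587e-01, -1.000e-03, -4.000e-04]), 'force': array([-0.5698,  0.5143,  0.2982]), 'ft_torque': array([ 0.0452,  0.    , -0.024 ]), 'gripper_force': np.float64(0.0), 'finger_gap': np.float64(0.455)}
carrier [(array([306., 193.,  31.,  78.]), 0.56)]
carrier_grip [(array([308., 196.,  30.,  76.]), 0.66)]
[[320.57111424 196.97612873]] [[264.34089861 217.23278256]]
```

View pics/c.png

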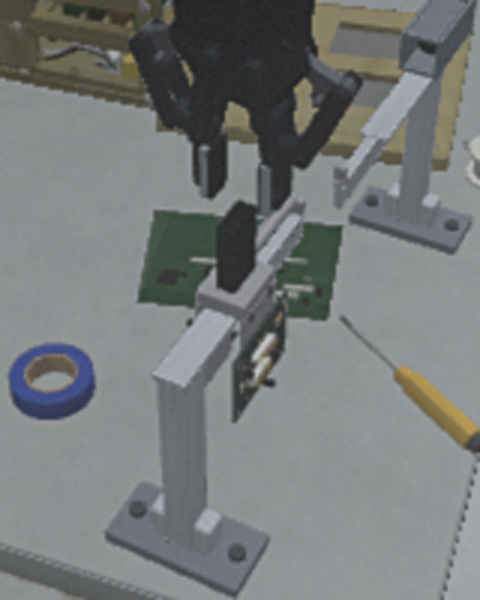

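The crop shows the half-open fingers (tips at about 208,190 and 270,200) straddling the block's top (238,207). They are centred well enough, so I descend and close.

>>> servo_tool(commands=[0.003,0,0.03,0,0,0,-0.3,0,0,0.03,0,0,0,-0.3,0,0,0.03,0,0,0,-0.3,0,0,0,0,0,0,-0.3,0,0,0,0,0,0,-0.5,0,0,0,0,0,0,-0.6,0,0,0,0,0,0,-0.65,0,0,0,0,0,0,-0.7,0,0,0,0,0,0,-0.75,0,0,0,0,0,0,-0.8,0,0,0,0,0,0,-0.9,0,0,0,0,0,0,-1], force=25)

```text
t: 5.68
tcp_pos: [0.4897, 0.2237, 0.1951]
tool_rot: [0.752, 0.659, 0.001, 0.001]
force: [1.3, -0.3, 5.4]
finger_gap: 0.158
gripper_force: 26.1
```

>>> servo_tool(commands=[0,0,0,0,0,0,-1,0,0,0,0,0,0,-1,0,0,0,0,0,0,-1])

```text
t: 5.93
tcp_pos: [0.4896, 0.2237, 0.1951]
tool_rot: [0.752, 0.659, 0.001, 0.001]
force: [0.8, 0.2, 5.9]
finger_gap: 0.159
gripper_force: 26.1
```

Run:
```python
from station import manip
from h import *
s=manip.sense();print({k:np.round(s[k],4) for k in("tcp_pos","tool_rot","force","ft_torque","finger_gap","gripper_force")})
```

```text
{'tcp_pos': array([0.4896, 0.2237, 0.1951]), 'tool_rot': array([0.7518, 0.6593, 0.0013, 0.0008]), 'force': array([0.7882, 0.1768, 5.8891]), 'ft_torque': array([-0.049 ,  0.0255, -0.0189]), 'finger_gap': np.float64(0.1591), 'gripper_force': np.float64(26.0648)}
```

>>> servo_tool(commands=[0,0,-0.002,0,0,0,-1,0,0,-0.002,0,0,0,-1,0,0,0,0,0,0,-1], force=50)

```text
t: 6.18
tcp_pos: [0.4877, 0.2233, 0.1953]
tool_rot: [0.752, 0.659, -0.001, -0.001]
force: [0.5, -0.6, -2.4]
finger_gap: 0.159
gripper_force: 49.2
```

>>> servo_tool(commands=[-0.004,0,0,0,0,0,-1,-0.006,0,0,0,0,0,-1,-0.008,0,0,0,0,0,-1,-0.008,0,0,0,0,0,-1,-0.008,0,0,0,0,0,-1,-0.004,0,0,0,0,0,-1])

```text
t: 6.68
tcp_pos: [0.4858, 0.2039, 0.1957]
tool_rot: [0.752, 0.659, -0.0, -0.0]
force: [-0.8, 0.9, -2.8]
finger_gap: 0.164
gripper_force: 49.2
```

>>> servo_tool(commands=[-0.004,0,0,0,0,0,-1,-0.008,0,0,0,0,0,-1,-0.008,0,0,0,0,0,-1,-0.008,0,0,0,0,0,-1,-0.008,0,0,0,0,0,-1,-0.008,0,0,0,0,0,-1,-0.008,0,0,0,0,0,-1,-0.008,0,0,0,0,0,-1,-0.008,0,0,0,0,0,-1,-0.004,0,0,0,0,0,-1])

```text
t: 7.52
tcp_pos: [0.4812, 0.1684, 0.1958]
tool_rot: [0.752, 0.659, -0.0, 0.0]
force: [0.4, 0.2, -3.3]
finger_gap: 0.157
gripper_force: 49.2
```

>>> servo_tool(commands=[-0.004,0,0,0,0,0,-1,-0.004,0,0,0,0,0,-1,0,0,0,0,0,0,-1])

```text
t: 7.77
tcp_pos: [0.4808, 0.1647, 0.1958]
tool_rot: [0.752, 0.659, -0.0, -0.0]
force: [0.2, -0.5, -2.4]
finger_gap: 0.164
gripper_force: 49.2
```

Now I creep forward until the stop is felt.

>>> servo_tool(commands=[-0.002,0,0,0,0,0,-1,-0.002,0,0,0,0,0,-1,0,0,0,0,0,0,-1])

```text
t: 8.02
tcp_pos: [0.4805, 0.163, 0.1958]
tool_rot: [0.752, 0.659, -0.0, 0.0]
force: [-0.3, -1.0, -2.4]
finger_gap: 0.155
gripper_force: 49.2
```

>>> servo_tool(commands=[-0.002,0,0,0,0,0,-1,-0.002,0,0,0,0,0,-1,0,0,0,0,0,0,-1])

```text
t: 8.27
tcp_pos: [0.4802, 0.1609, 0.1958]
tool_rot: [0.752, 0.659, -0.0, -0.0]
force: [-0.6, 0.2, -1.9]
finger_gap: 0.155
gripper_force: 49.2
```

>>> servo_tool(commands=[-0.002,0,0,0,0,0,-1,-0.002,0,0,0,0,0,-1,0,0,0,0,0,0,-1])

```text
t: 8.52
tcp_pos: [0.48, 0.1589, 0.1958]
tool_rot: [0.752, 0.659, -0.0, 0.0]
force: [0.1, 0.0, -2.6]
finger_gap: 0.155
gripper_force: 49.2
```

>>> servo_tool(commands=[-0.002,0,0,0,0,0,-1,-0.002,0,0,0,0,0,-1,0,0,0,0,0,0,-1])

```text
t: 8.77
tcp_pos: [0.48, 0.1584, 0.1959]
tool_rot: [0.752, 0.659, 0.001, -0.001]
force: [0.2, 5.5, -3.0]
finger_gap: 0.158
gripper_force: 49.1
```

>>> servo_tool(commands=[-0.002,0,0,0,0,0,-1,-0.002,0,0,0,0,0,-1,0,0,0,0,0,0,-1])

```text
t: 9.02
tcp_pos: [0.48, 0.1582, 0.1961]
tool_rot: [0.753, 0.658, 0.003, -0.002]
force: [0.6, 11.6, -3.2]
finger_gap: 0.156
gripper_force: 49.1
```

Run:
```python
from station import manip
from h import *
s=manip.sense();print(s["tcp_pos"],s["force"])
t=manip.snapshot("top");p=manip.snapshot("side");pickle.dump((t,p),open("o3.pkl","wb"))
a=cv2.resize(t["img"][190:250,210:350,::-1],(800,343),interpolation=cv2.INTER_CUBIC)
b=cv2.resize(p["img"][130:290,290:390,::-1],(375,600),interpolation=cv2.INTER_CUBIC)
c=np.zeros((600,800,3),np.uint8);c[:257,:]=cv2.resize(a,(800,257))*0;c[:,:375]=b
a2=cv2.resize(t["img"][190:250,225:345,::-1],(420,210),interpolation=cv2.INTER_CUBIC);c[:210,380:]=a2
cv2.imwrite("pics/d.png",c)
```

```text
[0.47998967 0.15815214 0.19606154] [ 0.64141645 11.57077066 -3.15219544]
```

View pics/d.png

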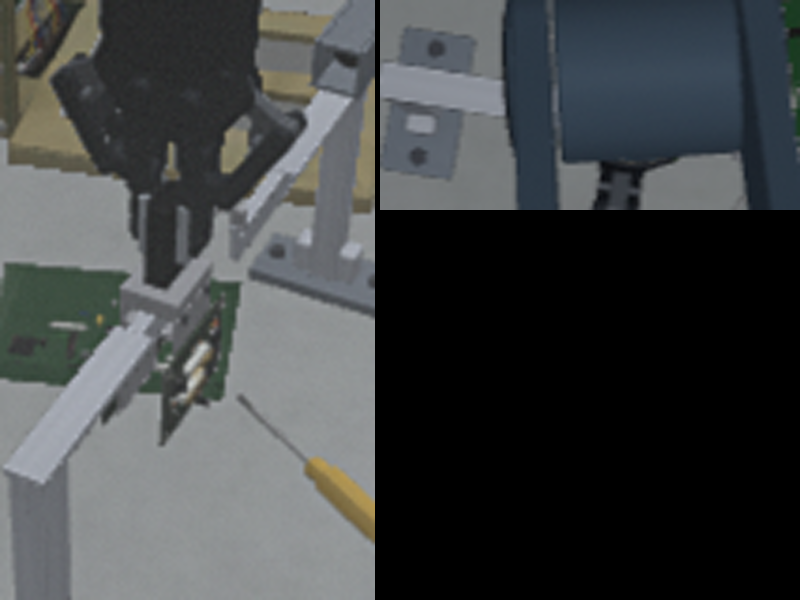

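The side crop shows the carrier held at the narrow end of rail A, with its runner at about (165,290). The stop was felt at y 0.1586. I back off 7 mm and feel the sideways play to centre it.

>>> servo_tool(commands=[0.005,0,0,0,0,0,-1,0.01,0,0,0,0,0,-1,0.005,0,0,0,0,0,-1,0,0.004,0,0,0,0,-1,0,0,0,0,0,0,-1])

```text
t: 9.53
tcp_pos: [0.4833, 0.1646, 0.1958]
tool_rot: [0.752, 0.659, 0.0, 0.0]
force: [0.8, 0.5, -2.9]
finger_gap: 0.157
gripper_force: 49.2
```

>>> servo_tool(commands=[0,0.003,0,0,0,0,-1,0,0,0,0,0,0,-1])

```text
t: 9.7
tcp_pos: [0.4847, 0.1642, 0.1958]
tool_rot: [0.752, 0.659, 0.0, 0.0]
force: [-0.6, -0.6, -3.3]
finger_gap: 0.157
gripper_force: 49.2
```

>>> servo_tool(commands=[0,0.003,0,0,0,0,-1,0,0,0,0,0,0,-1])

```text
t: 9.87
tcp_pos: [0.4862, 0.1641, 0.1959]
tool_rot: [0.752, 0.659, 0.0, 0.0]
force: [-1.1, 0.1, -2.7]
finger_gap: 0.153
gripper_force: 49.2
```

>>> servo_tool(commands=[0,0.002,0,0,0,0,-1,0,0,0,0,0,0,-1])

```text
t: 10.03
tcp_pos: [0.4863, 0.1641, 0.1957]
tool_rot: [0.752, 0.659, -0.0, -0.0]
force: [-0.7, 0.2, -1.6]
finger_gap: 0.154
gripper_force: 49.3
```

>>> servo_tool(commands=[0,0.002,0,0,0,0,-1,0,0,0,0,0,0,-1])

```text
t: 10.2
tcp_pos: [0.4865, 0.1641, 0.1956]
tool_rot: [0.752, 0.659, -0.001, -0.001]
force: [-2.7, 0.1, -1.7]
finger_gap: 0.156
gripper_force: 49.5
```

>>> servo_tool(commands=[0,-0.008,0,0,0,0,-1,0,-0.006,0,0,0,0,-1,0,0,0,0,0,0,-1])

```text
t: 10.45
tcp_pos: [0.4804, 0.1651, 0.1958]
tool_rot: [0.752, 0.659, 0.0, 0.0]
force: [-0.0, -0.4, -3.0]
finger_gap: 0.154
gripper_force: 49.3
```

>>> servo_tool(commands=[0,-0.002,0,0,0,0,-1,0,0,0,0,0,0,-1])

```text
t: 10.62
tcp_pos: [0.48, 0.1652, 0.196]
tool_rot: [0.752, 0.659, 0.0, 0.0]
force: [0.1, -0.3, -2.8]
finger_gap: 0.155
gripper_force: 49.2
```

The rail's centre is at x 0.4832, y 0.164, which matches the camera. I centre the carrier and lift it.

>>> servo_tool(commands=[0,0.0065,0,0,0,0,-1,0,0,0,0,0,0,-1,0,0,-0.006,0,0,0,-1,0,0,-0.01,0,0,0,-1,0,0,-0.01,0,0,0,-1])

```text
t: 11.03
tcp_pos: [0.4831, 0.1647, 0.2092]
tool_rot: [0.752, 0.659, -0.0, -0.0]
force: [0.2, -0.1, -1.8]
finger_gap: 0.157
gripper_force: 49.2
```

>>> servo_tool(commands=[0,0,-0.02,0,0,0,-1,0,0,-0.02,0,0,0,-1,0,0,-0.03,0,0,0,-1,0,0,-0.03,0,0,0,-1,0,0,-0.03,0,0,0,-1,0,0,-0.03,0,0,0,-1,0,0,-0.02,0,0,0,-1,0,0,0,0,0,0,-1])

```text
t: 11.7
tcp_pos: [0.4845, 0.1649, 0.3016]
tool_rot: [0.752, 0.659, 0.002, 0.002]
force: [0.7, 0.3, -3.2]
finger_gap: 0.159
gripper_force: 49.4
```

>>> servo_tool(commands=[-0.01,-0.002,0,0,0,0,-1,-0.022,-0.002,0,0,0,0,-1,-0.024,-0.002,0,0,0,0,-1,-0.024,-0.002,0,0,0,0,-1,-0.024,-0.002,0,0,0,0,-1,-0.024,-0.002,0,0,0,0,-1,-0.024,-0.002,0,0,0,0,-1,-0.024,-0.002,0,0,0,0,-1,-0.024,-0.002,0,0,0,0,-1,-0.018,-0.002,0,0,0,0,-1,-0.009,-0.002,0,0,0,0,-1,0,0,0,0,0,0,-1])

```text
t: 12.7
tcp_pos: [0.4568, 0.0524, 0.2987]
tool_rot: [0.753, 0.659, -0.0, -0.0]
force: [-0.2, -1.5, -2.4]
finger_gap: 0.157
gripper_force: 49.3
```

>>> servo_tool(commands=[0,0,0,0,0,0,-1,0,0,0,0,0,0,-1])

```text
t: 12.87
tcp_pos: [0.4574, 0.0538, 0.2988]
tool_rot: [0.752, 0.659, 0.0, -0.0]
force: [-0.3, 0.4, -2.5]
finger_gap: 0.159
gripper_force: 49.3
```

Run:
```python
from station import manip
from h import *
s=manip.sense();print({k:np.round(s[k],4) for k in("tcp_pos","tool_rot","force")})
p=manip.snapshot("side");pickle.dump(p,open("o4.pkl","wb"))
R0=[279,80];b=cv2.resize(p["img"][80:240,280:420,::-1],(525,600),interpolation=cv2.INTER_CUBIC)
cv2.imwrite("pics/e.png",b)
```

```text
{'tcp_pos': array([0.4574, 0.0538, 0.2988]), 'tool_rot': array([ 7.519e-01,  6.593e-01,  2.000e-04, -1.000e-04]), 'force': array([-0.2618,  0.3668, -2.5016])}
```

View pics/e.png

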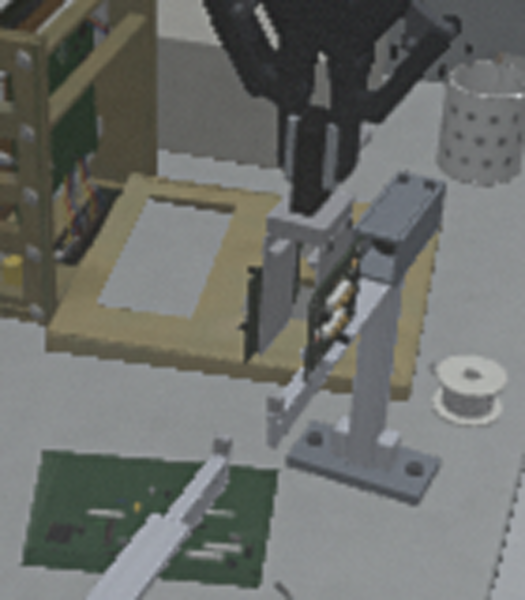

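The carrier hangs level above rail B's narrow part. In the side crop A's stop top is at (222,440) and B's is at (275,398). I use these to cross-check the offset between the stops.

Run:
```python
from h import *
p=pickle.load(open("o4.pkl","rb"))
f=lambda u,v,z:ray(p,(280+u/3.75-.37,80+v/3.75-.37),z)
print("A face top",f(222,441,.182),"B end top",f(275,400,.182))
# overlay of expected geometry
img=cv2.resize(p["img"][80:240,280:420,::-1],(525,600),interpolation=cv2.INTER_CUBIC)
d=np.array([-.1312,-.9914]);n=np.array([.9914,-.1312])
def q(X):
    c=(proj(p,X)+.0-[280,80]+.5)*3.75;return np.int32(np.round(c)).reshape(-1,1,2)
def rect(c,l0,l1,w,z,col):
    P=[[*(c+d*l+n*s),z] for l,s in((l0,-w/2),(l1,-w/2),(l1,w/2),(l0,w/2))];cv2.polylines(img,[q(np.array(P))],True,col,1)
A=np.array([.4832,.1642])+d*(.1642-.1586+.0217)  # A stop face
B=np.array([.4574,.0531])-d*.029
rect(A,-.058,0,.009,.17,(0,0,255));rect(A,0,.006,.009,.182,(0,0,255))
rect(B,0,.058,.009,.17,(0,255,0));rect(B,-.006,0,.009,.182,(0,255,0));rect(B,.058,.149,.022,.17,(0,255,0));rect(B,.149,.149+.085,.034,.207,(0,255,0))
C=np.array([.4574,.0538]);zr=.2988-.1955+.17
rect(C,-.022,.022,.034,zr+.012,(255,255,0));
P=[[*(C+d*.08),zr+.02],[*(C+d*.022),zr+.02]];cv2.polylines(img,[q(np.array(P))],False,(255,0,255),1)
cv2.imwrite("pics/f.png",img)
```

```text
A face top [0.4768211  0.14015976 0.182     ] B end top [0.4603175  0.09460838 0.182     ]
```

View pics/f.png

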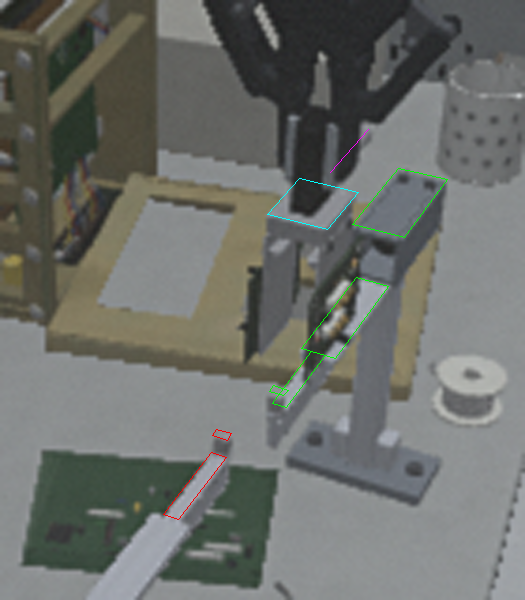

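The overlay matches A, B and the carrier with the same small shift of 2 px, so the relative placing holds. I lower the carrier.

>>> servo_tool(commands=[0,0,0.01,0,0,0,-1,0,0,0.02,0,0,0,-1,0,0,0.02,0,0,0,-1,0,0,0.02,0,0,0,-1,0,0,0.02,0,0,0,-1,0,0,0.02,0,0,0,-1,0,0,0.02,0,0,0,-1,0,0,0.02,0,0,0,-1,0,0,0.012,0,0,0,-1,0,0,0,0,0,0,-1])

```text
t: 13.75
tcp_pos: [0.4564, 0.0541, 0.2164]
tool_rot: [0.752, 0.66, -0.001, -0.001]
force: [-0.4, 0.1, -2.2]
finger_gap: 0.155
gripper_force: 49.2
```

>>> servo_tool(commands=[0,0,0.006,0,0,0,-1,0,0,0.006,0,0,0,-1,0,0,0,0,0,0,-1])

```text
t: 14.0
tcp_pos: [0.4574, 0.0537, 0.2117]
tool_rot: [0.752, 0.659, -0.0, -0.0]
force: [0.2, -0.1, -3.0]
finger_gap: 0.158
gripper_force: 49.2
```

>>> servo_tool(commands=[0,0,0.006,0,0,0,-1,0,0,0.004,0,0,0,-1,0,0,0,0,0,0,-1])

```text
t: 14.25
tcp_pos: [0.4571, 0.0536, 0.2066]
tool_rot: [0.752, 0.659, -0.0, -0.0]
force: [-0.6, 0.3, -2.7]
finger_gap: 0.155
gripper_force: 49.2
```

>>> servo_tool(commands=[0,0,0.004,0,0,0,-1,0,0,0.004,0,0,0,-1,0,0,0,0,0,0,-1])

```text
t: 14.5
tcp_pos: [0.4571, 0.0536, 0.2025]
tool_rot: [0.752, 0.659, -0.0, -0.0]
force: [-0.6, -0.4, -3.0]
finger_gap: 0.155
gripper_force: 49.2
```

>>> servo_tool(commands=[0,0,0.004,0,0,0,-1,0,0,0.004,0,0,0,-1,0,0,0,0,0,0,-1])

```text
t: 14.75
tcp_pos: [0.4571, 0.0536, 0.1984]
tool_rot: [0.752, 0.659, -0.0, -0.0]
force: [-0.1, 0.2, -2.8]
finger_gap: 0.157
gripper_force: 49.2
```

>>> servo_tool(commands=[0,0,0.003,0,0,0,-1,0,0,0.002,0,0,0,-1,0,0,0,0,0,0,-1])

```text
t: 15.0
tcp_pos: [0.4572, 0.0536, 0.1961]
tool_rot: [0.752, 0.659, -0.0, -0.0]
force: [-0.2, -1.4, -3.5]
finger_gap: 0.158
gripper_force: 49.2
```

>>> servo_tool(commands=[0,0,0.002,0,0,0,-1,0,0,0,0,0,0,-1])

```text
t: 15.17
tcp_pos: [0.4573, 0.0536, 0.1952]
tool_rot: [0.752, 0.659, -0.0, -0.0]
force: [0.4, 0.1, -2.9]
finger_gap: 0.158
gripper_force: 49.2
```

>>> servo_tool(commands=[-0.004,0,0,0,0,0,-1,-0.006,0,0,0,0,0,-1,-0.006,0,0,0,0,0,-1,-0.004,0,0,0,0,0,-1,0,0,0,0,0,0,-1])

```text
t: 15.58
tcp_pos: [0.456, 0.0432, 0.1954]
tool_rot: [0.752, 0.659, -0.0, 0.0]
force: [-1.3, -0.2, -3.4]
finger_gap: 0.155
gripper_force: 49.2
```

>>> servo_tool(commands=[-0.004,0,0,0,0,0,-1,-0.006,0,0,0,0,0,-1,-0.006,0,0,0,0,0,-1,-0.004,0,0,0,0,0,-1,0,0,0,0,0,0,-1])

```text
t: 16.0
tcp_pos: [0.4547, 0.0333, 0.1953]
tool_rot: [0.752, 0.659, -0.0, 0.0]
force: [0.2, 0.1, -2.9]
finger_gap: 0.156
gripper_force: 49.2
```

>>> servo_tool(commands=[-0.004,0,0,0,0,0,-1,-0.006,0,0,0,0,0,-1,-0.006,0,0,0,0,0,-1,-0.004,0,0,0,0,0,-1,0,0,0,0,0,0,-1])

```text
t: 16.42
tcp_pos: [0.4534, 0.0234, 0.1953]
tool_rot: [0.752, 0.659, -0.0, 0.0]
force: [-0.1, 0.3, -2.8]
finger_gap: 0.156
gripper_force: 49.2
```

>>> servo_tool(commands=[-0.004,0,0,0,0,0,-1,-0.006,0,0,0,0,0,-1,-0.006,0,0,0,0,0,-1,-0.004,0,0,0,0,0,-1,0,0,0,0,0,0,-1])

```text
t: 16.83
tcp_pos: [0.4521, 0.0135, 0.1953]
tool_rot: [0.752, 0.659, -0.0, 0.0]
force: [-0.5, -0.7, -3.0]
finger_gap: 0.158
gripper_force: 49.2
```

>>> servo_tool(commands=[-0.004,0,0,0,0,0,-1,-0.004,0,0,0,0,0,-1,-0.004,0,0,0,0,0,-1,-0.004,0,0,0,0,0,-1,0,0,0,0,0,0,-1])

```text
t: 17.25
tcp_pos: [0.4511, 0.0057, 0.1953]
tool_rot: [0.752, 0.659, -0.0, 0.0]
force: [-0.1, -0.5, -3.3]
finger_gap: 0.159
gripper_force: 49.2
```

>>> servo_tool(commands=[-0.002,0,0,0,0,0,-1,-0.002,0,0,0,0,0,-1,-0.002,0,0,0,0,0,-1,0,0,0,0,0,0,-1])

```text
t: 17.58
tcp_pos: [0.4507, 0.0029, 0.1953]
tool_rot: [0.752, 0.659, -0.0, 0.0]
force: [0.2, 0.0, -2.8]
finger_gap: 0.156
gripper_force: 49.2
```

>>> servo_tool(commands=[-0.002,0,0,0,0,0,-1,-0.002,0,0,0,0,0,-1,-0.002,0,0,0,0,0,-1,0,0,0,0,0,0,-1])

```text
t: 17.92
tcp_pos: [0.4503, -0.0001, 0.1953]
tool_rot: [0.752, 0.659, -0.0, 0.0]
force: [-0.4, -0.4, -3.3]
finger_gap: 0.163
gripper_force: 49.2
```

>>> servo_tool(commands=[-0.002,0,0,0,0,0,-1,-0.002,0,0,0,0,0,-1,-0.002,0,0,0,0,0,-1,0,0,0,0,0,0,-1])

```text
t: 18.25
tcp_pos: [0.4499, -0.0031, 0.1953]
tool_rot: [0.752, 0.659, -0.0, 0.0]
force: [1.2, 1.0, -3.1]
finger_gap: 0.158
gripper_force: 49.2
```

>>> servo_tool(commands=[-0.002,0,0,0,0,0,-1,-0.002,0,0,0,0,0,-1,0,0,0,0,0,0,-1])

```text
t: 18.5
tcp_pos: [0.4496, -0.005, 0.1953]
tool_rot: [0.752, 0.659, -0.0, 0.0]
force: [0.3, -0.9, -2.9]
finger_gap: 0.159
gripper_force: 49.2
```

>>> servo_tool(commands=[-0.002,0,0,0,0,0,-1,-0.002,0,0,0,0,0,-1,-0.002,0,0,0,0,0,-1,0,0,0,0,0,0,-1])

```text
t: 18.83
tcp_pos: [0.4492, -0.0079, 0.1953]
tool_rot: [0.752, 0.659, 0.0, -0.0]
force: [0.5, 0.3, -2.7]
finger_gap: 0.158
gripper_force: 49.2
```

>>> servo_tool(commands=[-0.002,0,0,0,0,0,-1,-0.002,0,0,0,0,0,-1,0,0,0,0,0,0,-1])

```text
t: 19.08
tcp_pos: [0.449, -0.0094, 0.1954]
tool_rot: [0.752, 0.659, 0.0, -0.0]
force: [0.4, 3.4, -2.3]
finger_gap: 0.159
gripper_force: 49.3
```

>>> servo_tool(commands=[-0.002,0,0,0,0,0,-1,-0.002,0,0,0,0,0,-1,0,0,0,0,0,0,-1])

```text
t: 19.33
tcp_pos: [0.4488, -0.011, 0.1954]
tool_rot: [0.752, 0.659, 0.001, -0.001]
force: [1.2, 5.5, -0.7]
finger_gap: 0.154
gripper_force: 49.4
```

>>> servo_tool(commands=[-0.002,0,0,0,0,0,-1,-0.001,0,0,0,0,0,-1,0,0,0,0,0,0,-1,0,0,0,0,0,0,-1])

```text
t: 19.67
tcp_pos: [0.4487, -0.012, 0.1955]
tool_rot: [0.752, 0.659, 0.001, -0.001]
force: [1.5, 8.2, 0.0]
finger_gap: 0.157
gripper_force: 49.5
```

>>> servo_tool(commands=[0,0,0,0,0,0,-1,0,0,0,0,0,0,-1,0,0,0,0,0,0,-1,0,0,0,0,0,0,-1,0,0,0,0,0,0,-1,0,0,0,0,0,0,-1,0,0,0,0,0,0,-1,0,0,0,0,0,0,-1,0,0,0,0,0,0,-1,0,0,0,0,0,0,-1,0,0,0,0,0,0,-1,0,0,0,0,0,0,-1])

```text
t: 20.67
tcp_pos: [0.4487, -0.012, 0.1955]
tool_rot: [0.752, 0.659, 0.001, -0.001]
force: [1.3, 8.3, -0.5]
finger_gap: 0.158
gripper_force: 49.5
```

>>> servo_tool(commands=[0,0,0,0,0,0,-1,0,0,0,0,0,0,-1,0,0,0,0,0,0,-1])

```text
t: 20.92
tcp_pos: [0.4487, -0.012, 0.1955]
tool_rot: [0.752, 0.659, 0.001, -0.001]
force: [0.4, 8.6, -0.4]
finger_gap: 0.157
gripper_force: 49.5
```

>>> servo_tool(commands=[0.003,0,0,0,0,0,-1,0.003,0,0,0,0,0,-1,0.004,0,0,0,0,0,-1,0.004,0,0,0,0,0,-1,0.002,0,0,0,0,0,-1,0,0,0,0,0,0,-1])

```text
t: 21.42
tcp_pos: [0.4495, -0.0056, 0.1952]
tool_rot: [0.752, 0.659, -0.0, 0.0]
force: [-0.1, -0.2, -2.6]
finger_gap: 0.156
gripper_force: 49.4
```

>>> servo_tool(commands=[0,0,0.001,0,0,0,-1,0,0,0.001,0,0,0,-1,0,0,0,0,0,0,-1])

```text
t: 21.67
tcp_pos: [0.4496, -0.0057, 0.1951]
tool_rot: [0.752, 0.659, -0.0, 0.0]
force: [-2.3, -0.7, 6.3]
finger_gap: 0.155
gripper_force: 50.6
```

>>> servo_tool(commands=[0,0,-0.001,0,0,0,-1,0,0,0,0,0,0,-1,0,0,0,0,0,0,-0.6,0,0,0,0,0,0,-0.5,0,0,0,0,0,0,-0.4,0,0,0,0,0,0,-0.3,0,0,0,0,0,0,-0.2,0,0,0,0,0,0,-0.2], force=20)

```text
t: 22.33
tcp_pos: [0.4496, -0.0054, 0.1948]
tool_rot: [0.752, 0.659, 0.0, 0.0]
force: [0.7, 0.9, 0.2]
finger_gap: 0.399
gripper_force: 0.0
```

Run:
```python
from station import manip
from h import *
s=manip.sense();print({k:np.round(s[k],4) for k in("tcp_pos","force","finger_gap","gripper_force")})
p=manip.snapshot("side")
b=cv2.resize(p["img"][80:240,280:420,::-1],(525,600),interpolation=cv2.INTER_CUBIC)
cv2.imwrite("pics/g.png",b)
```

```text
{'tcp_pos': array([ 0.4496, -0.0054,  0.1948]), 'force': array([0.6815, 0.8646, 0.1535]), 'finger_gap': np.float64(0.3992), 'gripper_force': np.float64(0.0)}
```

View pics/g.png

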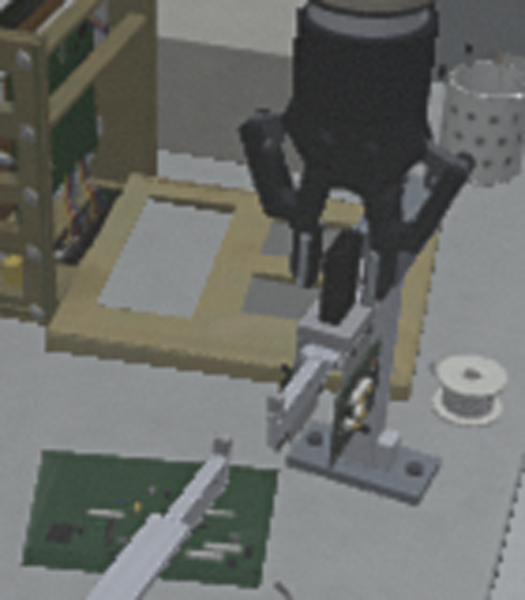

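The crop shows the carrier hanging level on rail B, with its runner at about (335,320). The fingers are open and clear of the block on both sides. I withdraw straight up.

>>> servo_tool(commands=[0,0,-0.01,0,0,0,-0.2,0,0,-0.02,0,0,0,-0.2,0,0,-0.03,0,0,0,-0.2,0,0,-0.04,0,0,0,-0.2,0,0,-0.04,0,0,0,-0.2,0,0,-0.04,0,0,0,-0.2,0,0,-0.04,0,0,0,-0.2,0,0,-0.02,0,0,0,-0.2,0,0,0,0,0,0,-0.2,0,0,0,0,0,0,-0.2])

```text
t: 23.22
tcp_pos: [0.4496, -0.0054, 0.3153]
tool_rot: [0.752, 0.659, 0.0, 0.001]
force: [-0.6, -0.1, -0.4]
finger_gap: 0.4
gripper_force: 0.0
```

Run:
```python
from station import manip
from h import *
print(manip.sense()["tcp_pos"])
p=manip.snapshot("side")
for q in("carrier","dock"):print(q,[(np.round(d["box"]),round(d["conf"],2)) for d in manip.look_for(p,q)[:2]])
b=cv2.resize(p["img"][100:220,320:420,::-1],(500,600),interpolation=cv2.INTER_CUBIC)
cv2.imwrite("pics/i.png",b)
```

```text
[ 0.44961791 -0.00535521  0.31528208]
carrier [(array([355., 141.,  27.,  63.]), 0.87)]
dock [(array([373., 127.,  23.,  28.]), 0.57)]
```

View pics/i.png

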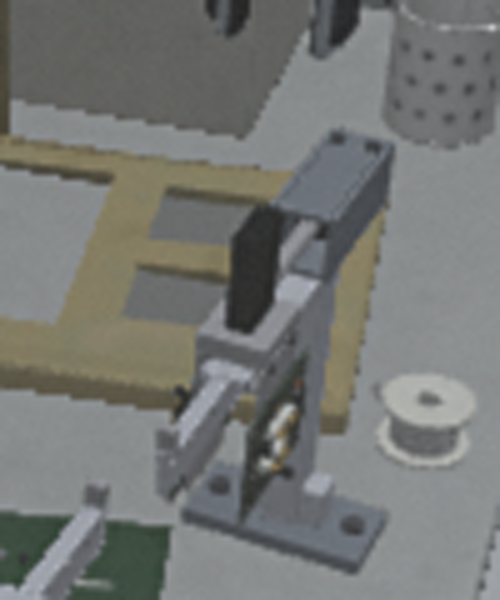

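The picture shows the carrier level on rail B, its nose pin entering the dock at about (310,235), and the gripper well clear.

```bash
python3 -c "
from station import manip
print(manip.sign_off())"
```

```text
the job is handed in; nothing more can be done
None
```

I moved the carrier to the second rail, pressed it into the dock at about 8 N for just over a second (measured at the wrist), and left it hanging level, released, with its nose in the dock; the job is handed in at about 23 s, but sign-off returned no verdict.

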